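# Lever open the lid of the gun rinse tank

### The job

Open the heavy lid of the small steel rinse tank with its yellow lever: first push the red safety prop by its upright paddle, away from you and all the way through, so that its block no longer stands under the lever, then press the lever's black pad down onto its rubber stop. Finish while still holding the pad down, so that the lid stays up. Only push and press with the fingertips: lift and carry nothing, keep the lever seated on its fulcrum, and leave the tin, the cup, the roll of tape and the marker where they stand.

Things in the scene. Friction and masses are not known exactly. Their poses are not given: they have to be found in the camera images.
- rinse_station: Fixed frame; origin on the table under the fulcrum. +y: along the lever to the tank, -y: to its pad, +x: the way the prop is pushed, away from the robot. In it, mm: tank x -75 to 75, y 91 to 211, top z 80; fulcrum cheeks x, y within 24, top z 118; rubber stop at y -190, top z 29; the rest below 30. Place and yaw vary.
- fulcrum (a point): Where the lever's pin axis rests in the two open U slots of the fulcrum: 100 mm above the table on the axis of the station's origin.
- lever: Loose yellow lever, resting by its 12 mm cross pin in the fulcrum slots; origin: pin centre. Bar 22 wide, 12 thick; 75 mm short end (+y) with a roller under the lid's lip, 226 mm long end (-y) with the pad. It turns about its x. Its frame is level at the start, when the bar slopes up 0.38 rad to the pad, kept so by the lid's weight; on the stop the bar slopes down about 0.3 rad.
- lever_pad (a point): Centre of the top face of the black pad (52 mm along x, 60 mm along the bar) on the long end: 200 mm along the bar from the pin, 14 mm above the bar's axis. About 187 mm above the table at rest, 50 mm on the stop. Pressing takes about 2 to 6 N, then the stop is rigid. Let go, the lever comes back up.
- lid (a joint): Angle of the 2 kg steel lid about its hinge on the tank's far wall (+y side), rad: 0 shut, about 0.35 with the lever on its stop. The lid falls shut when the lever is let go.
- lid_lip (a point): Middle of the lid's free edge, top face, over the lever's short end. For information: the lid is raised only with the lever.
- prop (a joint): Travel of the red safety prop along the station's +x, m: 0 to 0.012 at the start (its block, 20 x 22 mm, 110 mm high, stands under the lever, which then binds and is prised off its seat), 0.05 at its end stop, clear of the lever. It has 2 N of friction and stays where it is left.
- prop_paddle (a point): Centre of the face to push on the prop's upright red paddle, on the robot's side of the lever: its -x face, 44 mm wide along y, z 92 to 142 mm, 8 mm thick; this point is 120 mm above the table, and at prop 0 at x -94, y -70 mm in the station's frame. Push along the station's +x.
- tin_small_1: Bystander: small paint tin, 62 mm across, 62 mm high, on the table on the robot's side of the fulcrum. Origin: centre of its underside.
- cup_s2: Bystander: small spray-gun cup with an orange lid, 73 mm across, 120 mm high, on the table beyond the fulcrum. Origin: centre of its underside.
- tape_blue_disc: Bystander: roll of blue tape, 84 mm across, 18 mm high, on the table on the robot's side of the pad. Origin: centre of its underside.
- marker_1: Bystander: marker pen, 128 mm long, 18 mm thick, lying on the table beyond the pad. Origin: centre of its underside; it lies along its x.

How it is judged (in metres and radians):
On the way, in this order (a step that is already met when the one before it is completed fails the run):
1. the prop is pushed clear of the lever while the lid is still shut (value of joint prop above 0.035 m and value of joint lid below 0.05 rad), for 0.2 s.
2. the fingers press the lever and the lid is up (value of joint lid above 0.28 rad and value of joint prop above 0.035 m and contact force between the fingers and lever above 1 N and distance between lever and fulcrum below 0.012 m), for 0.2 s.
At the end, for the whole second after the job is handed in: The fingers press on the lever with more than 1 N, the lid stands open by more than 0.28 rad (0.35 at the stop), the prop is pushed at least 35 mm of its 50 mm, and the lever's pin is within 12 mm of its seat (all of step 2); the arm keeps its last pose, push and grip.
It fails at once if the lever is lifted or pushed off its fulcrum (pin more than 15 mm from its seat) (distance between lever and fulcrum above 0.015 m).
It fails at once if the tin is moved more than 20 mm or lifted (distance of tin_small_1 from where it was at the start of the episode above 0.02 m).
It fails at once if the cup is moved more than 20 mm or lifted (distance of cup_s2 from where it was at the start of the episode above 0.02 m).
It fails at once if the roll of tape is moved more than 20 mm or lifted (distance of tape_blue_disc from where it was at the start of the episode above 0.02 m).
It fails at once if the marker is moved more than 20 mm or lifted (distance of marker_1 from where it was at the start of the episode above 0.02 m).
It also fails if it takes over 42 s, if anything falls off the work surface, if the arm or the gripper's body presses on something with over 40 N, if the wrist force passes 120 N, or if a joint passes its speed limit or range.

### The arm

A 6-joint arm with a two-finger parallel gripper is mounted at the origin on a cart in front of the work surface, level with it; the furniture and walls round the work are solid. World frame = base frame: x ahead of the robot, y to its left, z up, the work surface at z = 0. Lengths are in m, angles in degrees, forces in N, time in s.
With the tool pointing down it reaches from about 0.35 to 0.975 m from the base axis. Payload 7.1 kg.
Tool frame: the origin (TCP) lies between the finger pads; the fingertips stand r.tcp_to_tips ahead of it and the grasp point (between the pads) lies 2 mm behind it (r.tcp_to_tips is the distance from the TCP to the fingertips, in m); z points along the fingers, x is the direction in which the jaws open and shut, and the axes are right-handed (so a half turn about z gives the same grasp; the last joint's range is limited). The gripper opens to 88 mm and grips with 3 to 60 N. Pads are 20 mm wide; open, the fingers measure 115 mm over their backs; the gripper's body (75 mm by 178 mm) begins 61 mm behind the grasp point.
Start: joints at [-70.76, 24.242, 93.386, -0, 62.372, -1.089], TCP at [0.217, -0.586, 0.24] pointing down, gripper open.
Joint ranges: [-172.04, 172.04], [-51.8, 120.97], [4.93, 147.93], [-75.15, 255.16], [6.16, 154.13], [-145.62, 145.62]. Speed limits (degrees/s): [136.94, 136.94, 172.46, 180, 180, 180].

### API

Orientations are given as a 3x3 rotation matrix whose columns are the frame's x, y, z axes.
In Python, from plant import r, eyes gives the robot as it stands. The module is installed in compiled form; this text tells all that it offers.
- The arm moves only by the tool move_arm, never from a script. Its argument "steps" is a list of rows, each a list of 7 numbers: the opening, from 0 (shut) to 1 (fully open), then the shift along the tool's x, y, z in m, then the turn, a rotation vector about the tool's x, y, z in rad. In form: [[gripper, dx, dy, dz, ax, ay, az], ...]. A call has 1 to 8 rows; each row shifts and turns the pose as measured when the row begins, along the tool's axes as they then stand; what a row does not reach is not made up. A row lasts 1/12 s, in which the tool goes at most 41.7 mm and 7.16 degrees, less where a joint would pass 70% of its speed; a pose out of reach is approached as far as the arm can. A call is refused whole if a number of a shift passes 0.0417 or a number of a turn 0.125, either way. A call with a gripper value outside its range is refused whole. The fingers move at their own pace and stop on an object; "grip_force" is the grip in N (left out, the last holds). Time passes only in rows, so rows that do not move let the fingers close. It gives the time, the measured TCP pose, the force and the opening at its end, in the units of the state.
- r.get_state(): the state, without advancing time (a new reading comes with each control period).
- eyes.camera(name): name is "scene" or "top"; returns the picture (400x640x3 uint8, red, green, blue); there is no depth.
- eyes.camera_info(name): a dict with "K" (3x3 intrinsics, pixels), "k1" (the pictures are not rectified: a ray, as slopes to the right and down, at radius r is drawn at 1 + k1 r^2 times it, then the intrinsics apply), "world_from_camera" (4x4, takes a point from camera to world coordinates). Camera axes: x right, y down, z forward; pixel columns grow to the right and rows downward; lengths in m; the calibration is good to about 2 mm. A picture is of the moment at which its call begins. camera_info takes no time and is no camera call.
- r.finish_job(): hands the job in, once; it reports no verdict.
The state is a dict: "t": time; "joint_pos": joint angles; "joint_vel": joint speeds; "joint_torque": joint torques, N m; "eef_pos": TCP position; "orientation": TCP orientation; "wrist_force": force on the tool from outside, world axes, zero at the start; "torque": the same for the moment, N m; "gripper_width": finger opening in m.
Only numpy, scipy, OpenCV 4.12 (cv2) and the standard library are available. Lean on these libraries where they do the work, as an engineer would, in place of code of your own. Each camera call takes 0.05 s, during which the arm holds its last target.

## Working session

There is one attempt and no reset: what is moved stays moved. The work goes in short steps, Python scripts to look and compute and a tool call to move; the robot and the scene stay as the last step left them, time stands still between calls to the robot, and variables do not carry over. Pictures are saved under pics/ and viewed, and the job is handed in when it is done.

Besides the shell and the picture viewer there is one more tool, called as name([rows], argument=value, ...), one row to a line, values as JSON. move_arm: Moves the arm, as the interface text tells. Its arguments: {"type":"object","properties":{"steps":{"type":"array","items":{"type":"array","items":{"type":"number"}}},"grip_force":{"type":"number"}},"required":["steps"]}

```bash
mkdir -p pics; python3 - <<'E'
from plant import r,eyes
import cv2,numpy as np
for n in("scene","top"):
    im=eyes.camera(n);cv2.imwrite(f"pics/{n}0.png",im[:,:,::-1])
    i=eyes.camera_info(n);print(n,i["K"],i["k1"],np.round(i["world_from_camera"],4))
print(r.get_state(),r.tcp_to_tips)
E
```

```text
scene [[514.77220025   0.         319.49519273]
 [  0.         514.77220025 192.3328556 ]
 [  0.           0.           1.        ]] -0.15774613099408952 [[-0.6371 -0.3452  0.6892 -0.2932]
 [-0.7707  0.2726 -0.5759  0.8864]
 [ 0.0109 -0.8981 -0.4397  0.6923]
 [ 0.      0.      0.      1.    ]]
top [[511.76694449   0.         318.52254783]
 [  0.         511.76694449 194.82597249]
 [  0.           0.           1.        ]] -0.12801141893363904 [[-0.0095 -0.9848  0.1732  0.3816]
 [-0.9994  0.0152  0.0317  0.1145]
 [-0.0339 -0.1728 -0.9844  1.1969]
 [ 0.      0.      0.      1.    ]]
{'t': 0.1, 'joint_pos': array([-7.07605493e+01,  2.42792976e+01,  9.34256442e+01, -1.11064716e-04,
        6.23740199e+01, -1.08929922e+00]), 'joint_vel': array([-0.00478165, -0.13316867, -0.07295524,  0.00435709, -0.0345776 ,
       -0.0329292 ]), 'joint_torque': array([ 2.34262870e-04, -5.45610809e+01, -2.74326718e+01,  6.45875372e-02,
        1.88276125e-02, -4.12520569e-05]), 'eef_pos': array([ 0.21698907, -0.58561707,  0.23899732]), 'orientation': array([[ 3.47406753e-01, -9.37714424e-01, -4.55742291e-04],
       [-9.37713522e-01, -3.47407051e-01,  1.30060586e-03],
       [-1.37792496e-03, -2.44835509e-05, -9.99999050e-01]]), 'wrist_force': array([-0.17039518,  0.32150898,  0.50826743]), 'torque': array([-0.03928018,  0.04483789,  0.01100809]), 'gripper_width': 0.0877159034919607} 0.017
```

View pics/scene0.png

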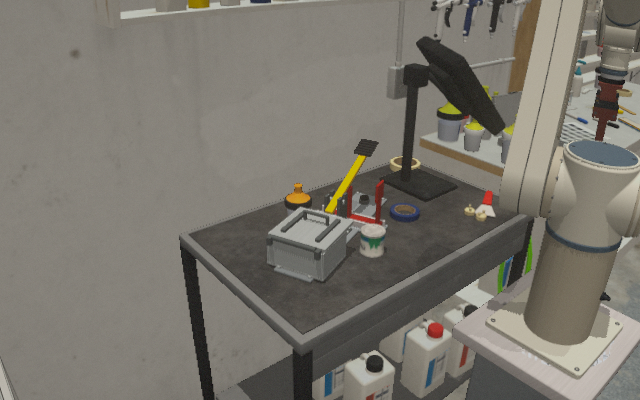

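View pics/top0.png

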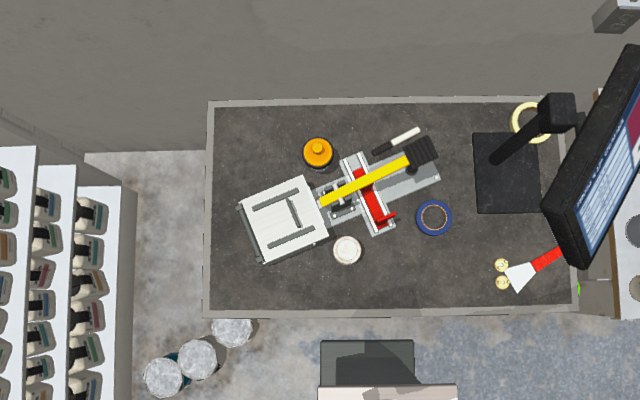

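```bash
python3 - <<'E'
import cv2
a=cv2.imread("pics/top0.png")[110:270,220:460];cv2.imwrite("pics/t0z.png",cv2.resize(a,None,fx=3.33,fy=3.33,interpolation=cv2.INTER_CUBIC))
a=cv2.imread("pics/scene0.png")[120:290,250:450];cv2.imwrite("pics/s0z.png",cv2.resize(a,None,fx=3.5,fy=3.5,interpolation=cv2.INTER_CUBIC))
E
```

```text
(no output)
```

View pics/t0z.png

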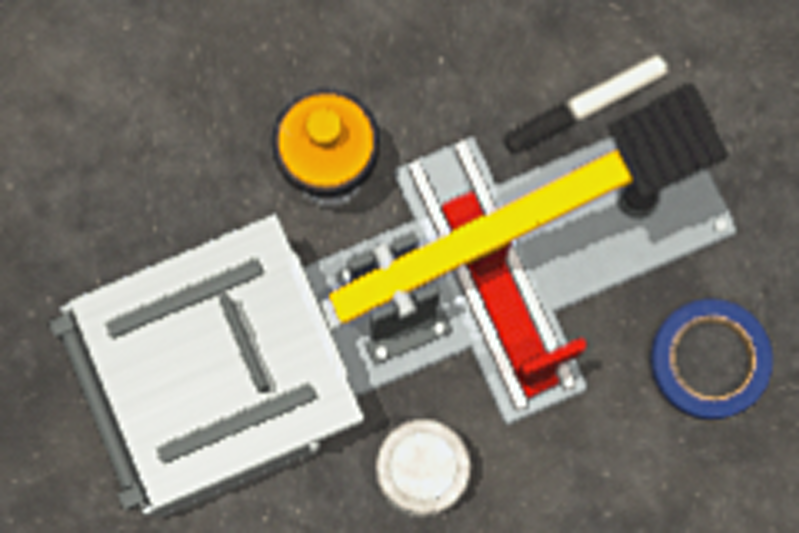

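View pics/s0z.png

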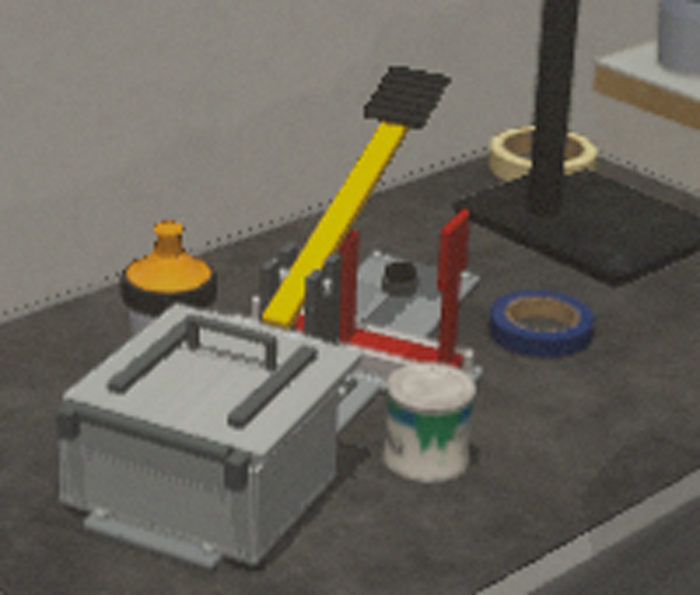

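```bash
python3 - <<'E'
import cv2,numpy as np
a=cv2.imread("pics/top0.png")[195:240,350:410];b=cv2.imread("pics/top0.png")[125:180,390:450]
A=cv2.resize(a,(600,450),interpolation=cv2.INTER_NEAREST)[:, :400+0] if 0 else cv2.resize(a,(400,300),interpolation=cv2.INTER_CUBIC)
B=cv2.resize(b,(400,367),interpolation=cv2.INTER_CUBIC)
c=cv2.imread("pics/scene0.png")[170:230,335:395];C=cv2.resize(c,(400,400),interpolation=cv2.INTER_CUBIC)
d=cv2.imread("pics/scene0.png")[130:170,345:385] 
o=np.zeros((400,800,3),np.uint8);o[:300,:400]=A;o[:367,400:]=B
cv2.imwrite("pics/z1.png",o)
o[:]=0;o[:,:400]=C;o[:,400:]=cv2.resize(d,(400,400),interpolation=cv2.INTER_CUBIC)
cv2.imwrite("pics/z2.png",o)
E
```

```text
(no output)
```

View pics/z1.png

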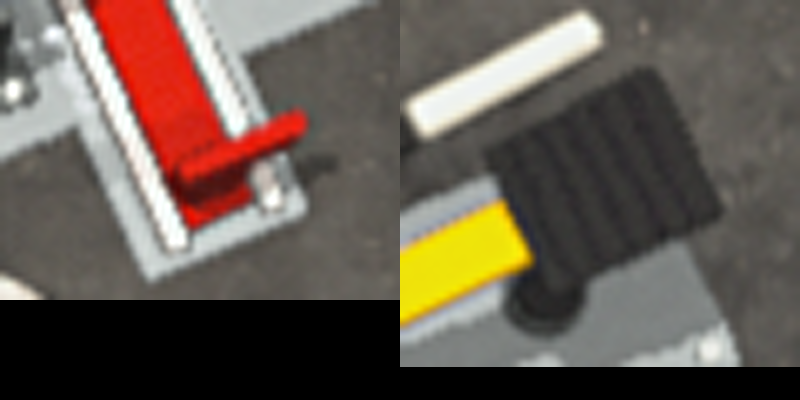

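View pics/z2.png

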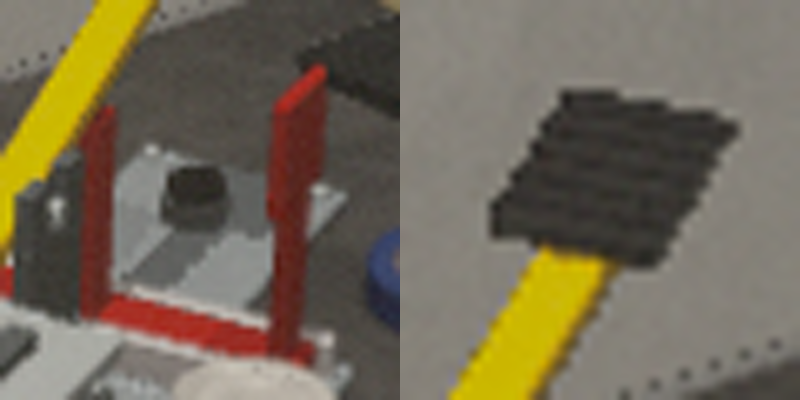

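```bash
cat > h.py <<'E'
from plant import r,eyes
import cv2,numpy as np
from scipy.optimize import least_squares
from scipy.spatial.transform import Rotation as R
def proj(n,P):
    i=eyes.camera_info(n);T=np.linalg.inv(i["world_from_camera"]);P=np.atleast_2d(P)
    q=P@T[:3,:3].T+T[:3,3]
    return cv2.projectPoints(q,np.zeros(3),np.zeros(3),i["K"],np.array([i["k1"],0,0,0]))[0][:,0]
def W(p,P):
    c,s=np.cos(p[2]),np.sin(p[2]);P=np.atleast_2d(np.array(P,float))
    return np.c_[p[0]+c*P[:,0]-s*P[:,1],p[1]+s*P[:,0]+c*P[:,1],P[:,2]]
def inv(p,w):
    c,s=np.cos(p[2]),np.sin(p[2]);d=np.array(w[:2])-p[:2]
    return np.array([c*d[0]+s*d[1],-s*d[0]+c*d[1],w[2]])
E
cat > fit.py <<'E'
from h import *
a=.38;c,s=np.cos(a),np.sin(a)
bar=lambda x,l,h:[x,-(l*c-h*s),.1+l*s+h*c]
pts=[("top",bar(.026,.17,.014),(403.2,147.5)),("top",bar(.026,.23,.014),(428.2,134.8)),("top",bar(-.026,.23,.014),(438.3,156.8)),("top",bar(-.026,.17,.014),(413.2,167.8)),
("scene",bar(.026,.23,.014),(361.5,139)),("scene",bar(-.026,.23,.014),(379,142.5)),("scene",bar(.026,.17,.014),(354,150.5)),("scene",bar(-.026,.17,.014),(370.5,154.5)),
("top",None,(386.4,217.2)),("scene",None,(380,183))]
def f(p):
    o=[]
    for n,P,u in pts:
        if P is None:P=[-.09+p[3],-.07,.142]
        o.append(proj(n,W(p,P))[0]-u)
    return np.ravel(o)
p=least_squares(f,[.5,.1,.4,.005]).x
print(p,np.degrees(p[2]));print(f(p).reshape(-1,2).round(1))
np.save("p.npy",p)
print("pad",W(p,bar(0,.2,.014)),"paddle",W(p,[-.094+p[3],-.07,.12]))
print("lip mid",proj("top",W(p,[[0,.09,.085],[0,0,.118],[0,-.19,.029]])),proj("scene",W(p,[[0,-.19,.029]])))
E
python3 fit.py
```

```text
[ 0.57896059  0.10685607  0.37045699 -0.00263101] 21.225622299212418
[[-0.9 -0.5]
 [ 0.6 -0.6]
 [ 1.1  0.5]
 [-0.7  2.1]
 [ 0.3 -1.8]
 [-0.2 -1.9]
 [-1.2  0.4]
 [-0.3  0. ]
 [ 0.   0. ]
 [ 0.1 -0.6]]
pad [[ 0.64432357 -0.06143649  0.1871854 ]] paddle [[0.51422773 0.0066203  0.12      ]]
lip mid [[300.29036736 208.95252102]
 [338.27486357 191.0948351 ]
 [413.40457279 167.83990066]] [[364.55486296 195.79576965]]
```

```bash
cat > ov.py <<'E'
from h import *
import sys
def overlay(p,n,im,box,k,out):
    x0,y0,x1,y1=box;A=cv2.resize(im[y0:y1,x0:x1,::-1],None,fx=k,fy=k,interpolation=cv2.INTER_CUBIC).copy()
    a=.38;c,s=np.cos(a),np.sin(a);bar=lambda x,l,h:[x,-(l*c-h*s),.1+l*s+h*c]
    L=[[bar(.026,.17,.014),bar(.026,.23,.014),bar(-.026,.23,.014),bar(-.026,.17,.014)],[bar(.011,.17,.006),bar(.011,-.075,.006),bar(-.011,-.075,.006),bar(-.011,.17,.006)],
    [[-.075,.091,.08],[.075,.091,.08],[.075,.211,.08],[-.075,.211,.08]],[[-.024,-.024,.118],[.024,-.024,.118],[.024,.024,.118],[-.024,.024,.118]],
    [[-.094+p[3],-.048,.142],[-.086+p[3],-.048,.142],[-.086+p[3],-.092,.142],[-.094+p[3],-.092,.142]],[[-.01,-.19,.029],[.01,-.19,.029]],
    [[-.01+p[3],-.081,.11],[.01+p[3],-.081,.11],[.01+p[3],-.059,.11],[-.01+p[3],-.059,.11]]]
    for l in L:
        q=(proj(n,W(p,l))-[x0,y0]+.5)*k
        cv2.polylines(A,[q.round().astype(int)],True,(255,0,255),1)
    cv2.imwrite(out,A)
E
python3 - <<'E'
from ov import *
p=np.load("p.npy")
overlay(p,"top",cv2.imread("pics/top0.png")[:,:,::-1],(220,110,460,270),3.33,"pics/o1.png")
overlay(p,"scene",cv2.imread("pics/scene0.png")[:,:,::-1],(250,120,450,290),3.5,"pics/o2.png")
E
```

```text
(no output)
```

View pics/o1.png

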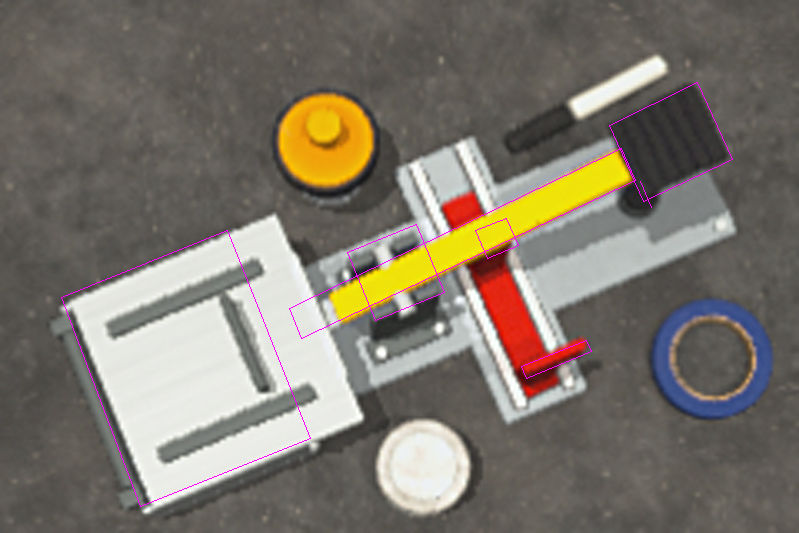

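View pics/o2.png

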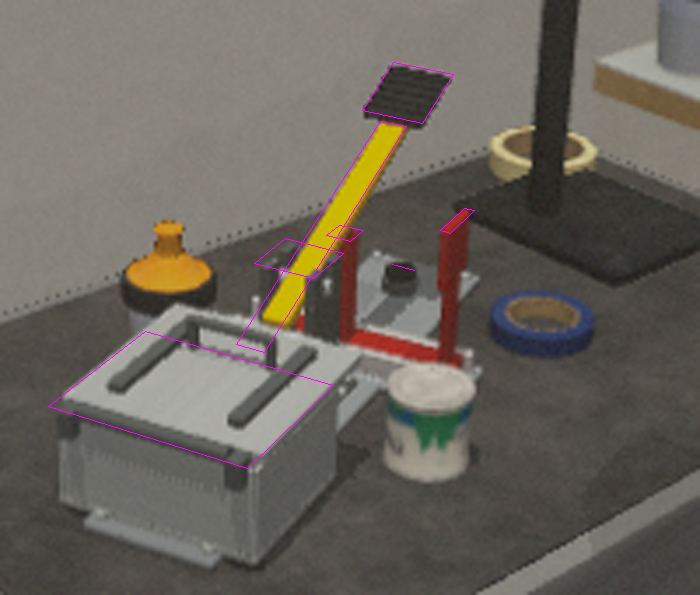

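```bash
sed -i 's|^def f(p)|z=lambda u,v:(u/3.33+219.5,v/3.33+109.5)\npts+=[("top",[0,0,.1],z(393,281)),("top",[-.075,.211,.085],z(147,508)),("top",[.075,.211,.085],z(67,308)),("scene",[0,-.19,.029],(364.2,197.5))]\ndef f(p)|; s|,.4,.005\]|,.4,.005],bounds=([-1,-1,-1,0],[2,2,2,.012])|; s|^p=.*|&|' fit.py; python3 fit.py; python3 - <<'E'
from ov import *
p=np.load("p.npy")
overlay(p,"top",cv2.imread("pics/top0.png")[:,:,::-1],(220,110,460,270),3.33,"pics/o3.png")
for n,zz in(("fulc",.1),):pass
E
```

```text
[5.76215538e-01 1.05778707e-01 3.86032589e-01 1.03417519e-23] 22.11803812746431
[[-1.  -0.1]
 [ 0.4 -0.7]
 [ 1.2  0.3]
 [-0.4  2.3]
 [ 0.1 -1.7]
 [-0.2 -2. ]
 [-1.   0.4]
 [-0.1 -0. ]
 [ 0.5 -0.6]
 [ 0.  -0.9]
 [ 1.2 -0.1]
 [-0.9  1.6]
 [-1.6 -1. ]
 [ 0.3 -1.7]]
pad [[ 0.64419174 -0.06147542  0.1871854 ]] paddle [[0.5154891 0.0055375 0.12     ]]
lip mid [[301.02099536 210.76408654]
 [338.79896928 192.34815888]
 [413.3978722  167.83786636]] [[364.54980136 195.79663204]]
```

View pics/o3.png

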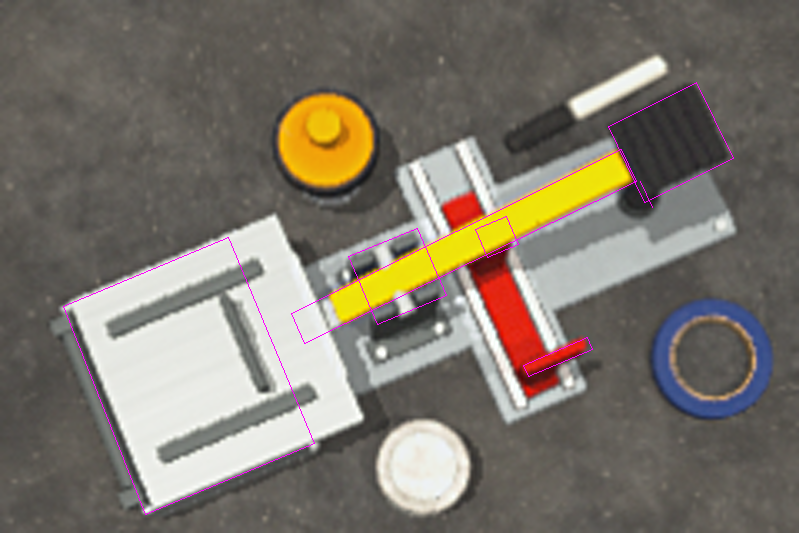

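```bash
cat >> h.py <<'E'
def tri(a,b):
    A=np.zeros((4,4));out=[]
    Ps=[];us=[]
    for n,u in(("top",a),("scene",b)):
        i=eyes.camera_info(n);T=np.linalg.inv(i["world_from_camera"])
        us.append(cv2.undistortPoints(np.array([[u]],float),i["K"],np.array([i["k1"],0,0,0]))[0].T);Ps.append(T[:3])
    X=cv2.triangulatePoints(Ps[0],Ps[1],us[0],us[1])[:,0];X=X[:3]/X[3]
    return X.round(3),(proj("top",X)[0]-a).round(1),(proj("scene",X)[0]-b).round(1)
def ray(n,u,z):
    i=eyes.camera_info(n);M=i["world_from_camera"];q=cv2.undistortPoints(np.array([[u]],float),i["K"],np.array([i["k1"],0,0,0]))[0,0]
    d=M[:3,:3]@np.r_[q,1];return M[:3,3]+d*(z-M[2,3])/d[2]
E
python3 - <<'E'
from h import *
print("near corner",tri((583,268),(503,130)));print("left corner",tri((545,205),(495,133)))
print("far corner",tri((630,47),(425,40)));print("post top",tri((557,112),(415,75)))
for n,u in(("base",(475,133)),("b",(475,212)),("b",(540,212)),("b",(540,133)),("edge",(212,310)),("edge",(575,310)),("edge",(210,103)),("scraper",(502,270)),("scr",(560,250)),("tape",(434,217))):print(n,ray("top",u,0.0).round(3))
E
```

```text
near corner (array([ 0.402, -0.354,  0.241]), array([-0.1, -0.1]), array([ 0.1, -0. ]))
left corner (array([ 0.476, -0.327,  0.221]), array([17.1, 25.2]), array([-20.5,  -1.7]))
far corner (array([ 0.751, -0.393,  0.432]), array([4.1, 5.1]), array([-3.5, -0.3]))
post top (array([ 0.672, -0.28 ,  0.35 ]), array([-0., -0.]), array([0., 0.]))
base [ 0.739 -0.23   0.   ]
b [ 0.545 -0.217  0.   ]
b [ 0.542 -0.375  0.   ]
b [ 0.738 -0.393  0.   ]
edge [0.324 0.404 0.   ]
edge [ 0.309 -0.445  0.   ]
edge [0.829 0.422 0.   ]
scraper [ 0.408 -0.274  0.   ]
scr [ 0.451 -0.418  0.   ]
tape [ 0.535 -0.119  0.   ]
```

```bash
python3 - <<'E'
import cv2
a=cv2.imread("pics/scene0.png")[20:240,380:640];cv2.imwrite("pics/s1z.png",cv2.resize(a,None,fx=2.7,fy=2.7))
E
```

```text
(no output)
```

View pics/s1z.png

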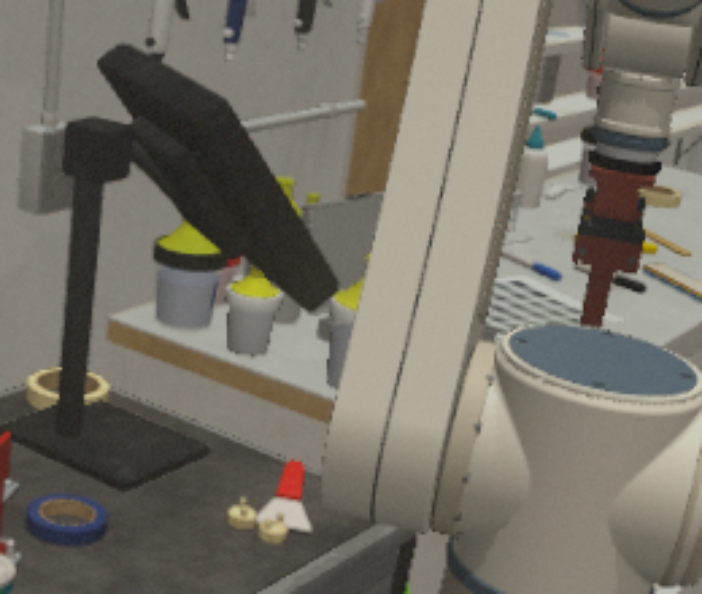

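move_arm([
  [0,-0.026,0,0,0,0,0],
  [0,-0.028,0,0,0,0,0],
  [0,-0.028,0,0,0,0,0],
  [0,-0.028,0,0,0,0,0],
  [0,-0.028,0,0,0,0,0],
  [0,-0.028,0,0,0,0,0],
  [0,-0.028,0,0,0,0,0],
  [0,-0.028,0,0,0,0,0],
], grip_force=20)

```text
t: 0.77
eef_pos: [0.1376, -0.3714, 0.2353]
orientation: [[0.347, -0.938, -0.001], [-0.938, -0.347, 0.004], [-0.004, -0.0, -1.0]]
wrist_force: [0.4, -0.3, -0.0]
gripper_width: 0.038
```

move_arm([
  [0,-0.001,-0.033,-0.003,0,0,-0.08],
  [0,-0.001,-0.033,-0.003,0,0,-0.08],
  [0,-0.001,-0.033,-0.003,0,0,-0.08],
  [0,-0.001,-0.033,-0.003,0,0,-0.08],
  [0,-0.001,-0.033,-0.003,0,0,-0.08],
  [0,-0.001,-0.033,-0.003,0,0,-0.08],
  [0,-0.001,-0.033,-0.003,0,0,-0.08],
  [0,-0.001,-0.033,-0.003,0,0,-0.08],
])

```text
t: 1.43
eef_pos: [0.3417, -0.2001, 0.2594]
orientation: [[0.846, -0.533, -0.003], [-0.533, -0.846, 0.007], [-0.007, -0.004, -1.0]]
wrist_force: [1.4, -0.8, 0.3]
gripper_width: 0.0004
```

move_arm([
  [0,-0.001,-0.033,0,0,0,-0.08],
  [0,-0.001,-0.033,0,0,0,-0.08],
  [0,-0.001,-0.033,0,0,0,-0.08],
  [0,-0.001,-0.033,0,0,0,-0.08],
  [0,-0.001,-0.033,0,0,0,-0.08],
  [0,-0.001,-0.033,0,0,0,-0.08],
])

```text
t: 1.93
eef_pos: [0.4084, -0.0049, 0.2613]
orientation: [[0.998, -0.058, -0.0], [-0.058, -0.998, 0.006], [-0.001, -0.006, -1.0]]
wrist_force: [0.9, 0.2, 0.3]
gripper_width: 0.0004
```

move_arm([
  [0,0.01,0,0.02,0,0,-0.09],
  [0,0.01,0,0.02,0,0,-0.09],
  [0,0.01,0,0.025,0,0,-0.09],
  [0,0,0,0.025,0,0,-0.09],
  [0,0,0,0.025,0,0,-0.09],
  [0,0,0,0.015,0,0,0],
  [0,0,0,0,0,0,0],
])

```text
t: 2.52
eef_pos: [0.4422, 0.0061, 0.1276]
orientation: [[0.907, 0.42, 0.006], [0.42, -0.907, 0.007], [0.008, -0.004, -1.0]]
wrist_force: [-1.7, 0.6, -0.6]
gripper_width: 0.0001
```

```bash
cat > st.py <<'E'
from h import *
p=np.load("p.npy");s=r.get_state();o=s["orientation"]
print("t",s["t"],"station",inv(p,s["eef_pos"]).round(4),"yaw",np.degrees(np.arctan2(o[1,0],o[0,0])).round(2),"F",s["wrist_force"].round(1),"z",o[:,2].round(3))
E
python3 st.py
python3 - <<'E'
from h import *
im=eyes.camera("top");cv2.imwrite("pics/t2.png",cv2.resize(im[90:290,220:520,::-1],None,fx=2.6,fy=2.6))
E
```

```text
t 2.5167 station [-0.1617 -0.0418  0.1276] yaw 24.85 F [-1.7  0.6 -0.6] z [ 0.006  0.007 -1.   ]
```

View pics/t2.png

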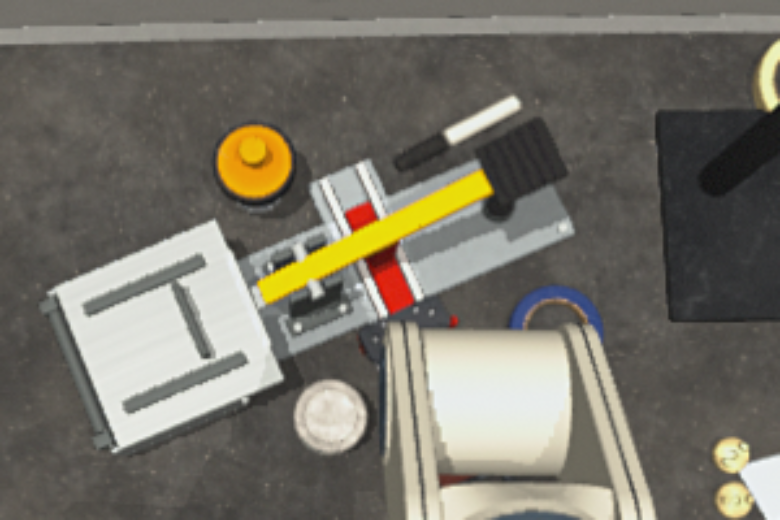

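move_arm([
  [0,0,0.015,0,0,0,0.045],
  [0,0,0.014,0,0,0,0],
  [0,0.015,0,0,0,0,0],
  [0,0.015,0,0,0,0,0],
  [0,0.01,0,0,0,0,0],
  [0,0,0,0,0,0,0],
])

```text
t: 3.07
eef_pos: [0.4945, -0.0067, 0.1344]
orientation: [[0.928, 0.373, 0.011], [0.373, -0.928, 0.007], [0.013, -0.002, -1.0]]
wrist_force: [0.8, 0.5, 0.4]
gripper_width: 0.0009
```

```bash
python3 st.py
python3 - <<'E'
from h import *
im=eyes.camera("scene");cv2.imwrite("pics/s3.png",cv2.resize(im[120:290,250:450,::-1],None,fx=3.5,fy=3.5))
E
```

```text
t 3.0667 station [-0.118  -0.0734  0.1344] yaw 21.88 F [0.8 0.5 0.4] z [ 0.011  0.007 -1.   ]
```

View pics/s3.png

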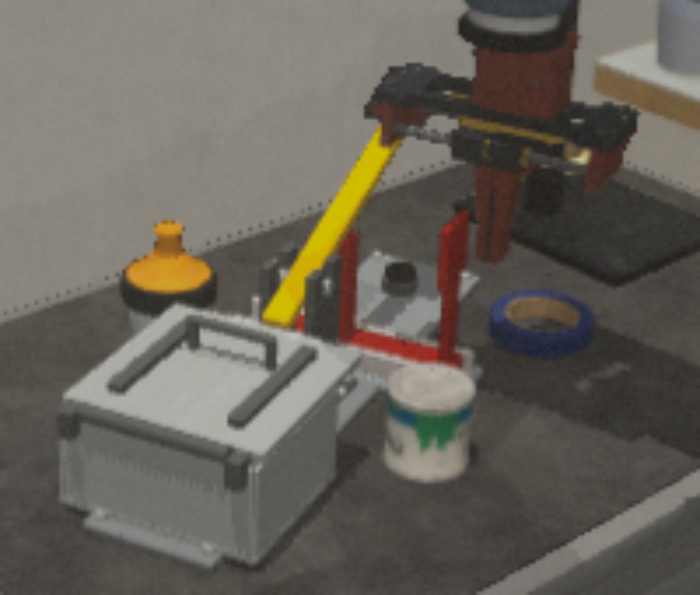

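move_arm([
  [0,0.008,-0.002,0.002,0,0,0],
  [0,0.006,0,0.001,0,0,0],
  [0,0.006,0,0.001,0,0,0],
  [0,0.006,0,0,0,0,0],
  [0,0.006,0,0,0,0,0],
  [0,0.006,0,0,0,0,0],
])

```text
t: 3.62
eef_pos: [0.5268, 0.01, 0.131]
orientation: [[0.928, 0.373, 0.005], [0.373, -0.928, 0.006], [0.007, -0.003, -1.0]]
wrist_force: [-2.4, -1.7, 2.3]
gripper_width: 0.0003
```

```bash
python3 st.py
python3 - <<'E'
from h import *
im=eyes.camera("scene");cv2.imwrite("pics/s4.png",cv2.resize(im[120:290,250:450,::-1],None,fx=3.5,fy=3.5))
E
```

```text
t 3.6167 station [-0.0818 -0.0702  0.131 ] yaw 21.91 F [-2.4 -1.7  2.3] z [ 0.005  0.006 -1.   ]
```

View pics/s4.png

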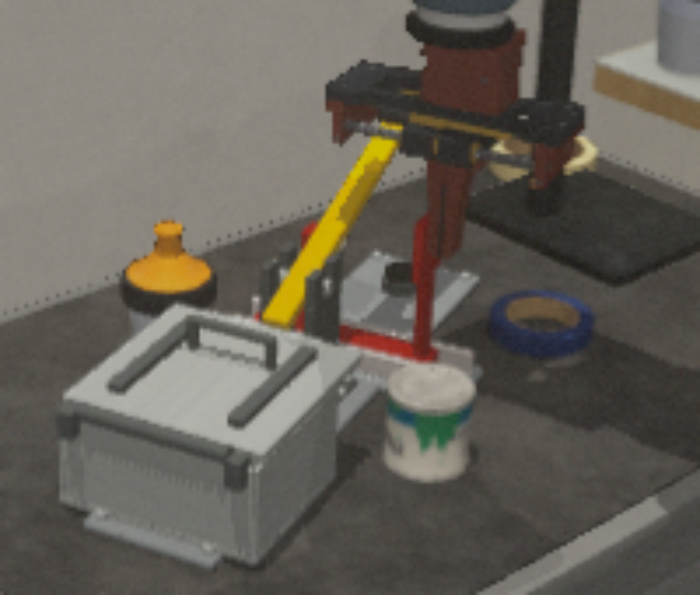

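move_arm([
  [0,0.006,0,0,0,0,0],
  [0,0.006,0,0,0,0,0],
  [0,0.006,0,0,0,0,0],
  [0,0.004,0,0,0,0,0],
])

```text
t: 4.0
eef_pos: [0.5493, 0.0194, 0.1308]
orientation: [[0.928, 0.373, 0.004], [0.373, -0.928, 0.006], [0.006, -0.004, -1.0]]
wrist_force: [-3.2, -0.1, 2.3]
gripper_width: 0.0008
```

move_arm([
  [0,0.003,0,0,0,0,0],
  [0,0.003,0,0,0,0,0],
])

```text
t: 4.17
eef_pos: [0.554, 0.0215, 0.1306]
orientation: [[0.927, 0.374, -0.0], [0.374, -0.927, 0.005], [0.002, -0.005, -1.0]]
wrist_force: [-18.1, -12.6, 18.4]
gripper_width: 0.0007
```

move_arm([
  [0,0.003,0,0,0,0,0],
  [0,0.003,0,0,0,0,0],
])

```text
t: 4.33
eef_pos: [0.5538, 0.0214, 0.1308]
orientation: [[0.927, 0.375, -0.014], [0.376, -0.927, 0.0], [-0.013, -0.006, -1.0]]
wrist_force: [-13.8, -9.5, 14.9]
gripper_width: 0.0005
```

```bash
python3 st.py
```

```text
t 4.3333 station [-0.0525 -0.0698  0.1308] yaw 22.06 F [-13.8  -9.5  14.9] z [-0.014  0.    -1.   ]
```

move_arm([
  [0,-0.015,0,0,0,-0.01,0],
  [0,-0.01,0,0,0,0,0],
  [0,0,0,-0.03,0,0,0],
  [0,0,0,-0.03,0,0,0],
  [0,0,0,-0.03,0,0,0],
  [0,0,0,-0.03,0,0,0],
  [0,0,0,0,0,0,0],
])

```text
t: 4.92
eef_pos: [0.5329, 0.0123, 0.2542]
orientation: [[0.927, 0.374, -0.023], [0.374, -0.927, -0.001], [-0.022, -0.008, -1.0]]
wrist_force: [0.1, 0.7, 0.2]
gripper_width: 0.0005
```

```bash
python3 st.py
python3 - <<'E'
from h import *
im=eyes.camera("scene");cv2.imwrite("pics/s5.png",cv2.resize(im[90:290,250:450,::-1],None,fx=2.9,fy=2.9))
E
```

```text
t 4.9167 station [-0.0753 -0.0703  0.2542] yaw 21.99 F [0.1 0.7 0.2] z [-0.023 -0.001 -1.   ]
```

View pics/s5.png

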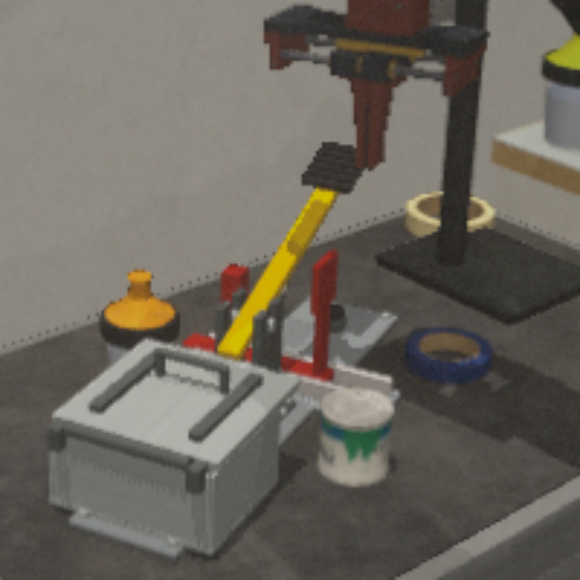

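move_arm([
  [0,0.02,0.028,0,0,0.022,0],
  [0,0.02,0.028,0,0,0,0],
  [0,0.02,0.028,0,0,0,0],
  [0,0.015,0.028,0,0,0,0],
  [0,0,0,0,0,0,0],
])

```text
t: 5.38
eef_pos: [0.6455, -0.0644, 0.2462]
orientation: [[0.926, 0.377, -0.004], [0.378, -0.926, 0.009], [-0.0, -0.01, -1.0]]
wrist_force: [-0.3, 0.1, -0.4]
gripper_width: 0.0006
```

```bash
python3 st.py
python3 - <<'E'
from h import *
im=eyes.camera("scene");cv2.imwrite("pics/s6.png",cv2.resize(im[60:260,250:450,::-1],None,fx=2.9,fy=2.9))
im=eyes.camera("top");cv2.imwrite("pics/t6.png",cv2.resize(im[90:290,220:520,::-1],None,fx=2.6,fy=2.6))
E
```

```text
t 5.3833 station [ 2.000e-04 -1.837e-01  2.462e-01] yaw 22.18 F [-0.3  0.1 -0.4] z [-0.004  0.009 -1.   ]
```

View pics/s6.png

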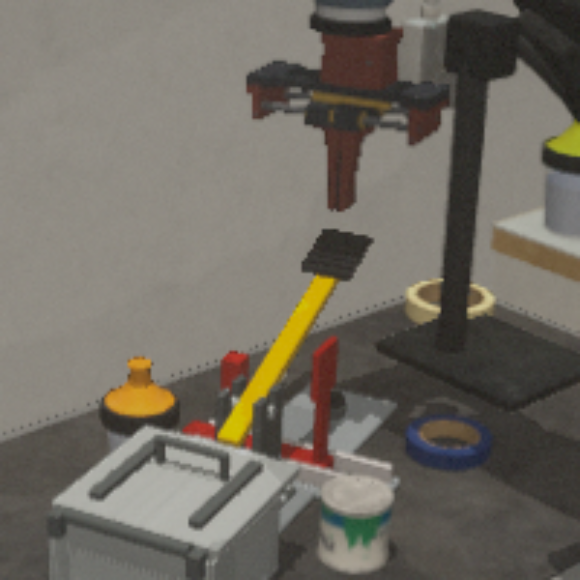

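View pics/t6.png

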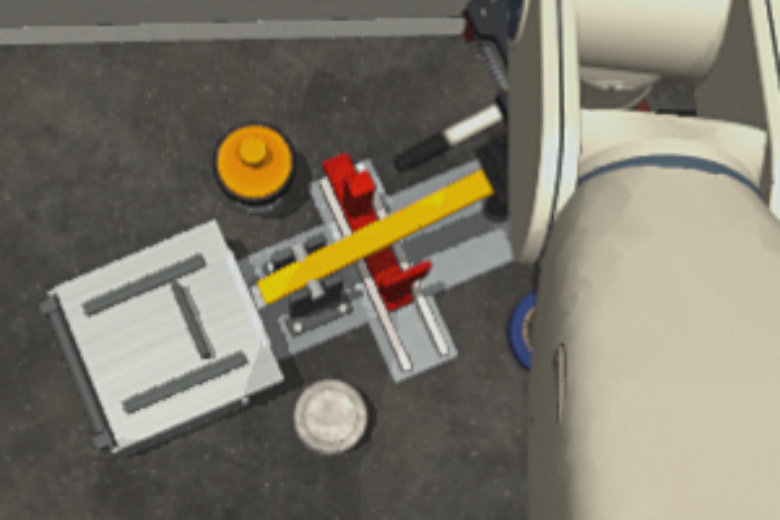

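move_arm([
  [0,0,0,0.014,0,0,0],
  [0,0,0,0.014,0,0,0],
  [0,0,0,0.008,0,0,0],
  [0,0,0,0.006,0,0,0],
  [0,0,0,0.006,0,0,0],
  [0,0,0,0.006,0,0,0],
])

```text
t: 5.98
eef_pos: [0.6389, -0.0583, 0.1898]
orientation: [[0.925, 0.38, -0.005], [0.38, -0.925, 0.01], [-0.001, -0.011, -1.0]]
wrist_force: [0.3, -1.5, 6.6]
gripper_width: 0.0003
```

```bash
python3 st.py
```

```text
t 5.9833 station [-0.0037 -0.1756  0.1898] yaw 22.35 F [ 0.3 -1.5  6.6] z [-0.005  0.01  -1.   ]
```

move_arm([
  [0,0.001,0.003,0.008,0,0,0],
  [0,0.001,0.003,0.008,0,0,0],
  [0,0.001,0.003,0.008,0,0,0],
  [0,0.001,0.003,0.008,0,0,0],
  [0,0.001,0.003,0.008,0,0,0],
])

```text
t: 6.4
eef_pos: [0.6456, -0.0675, 0.1519]
orientation: [[0.924, 0.383, -0.007], [0.383, -0.924, 0.01], [-0.003, -0.012, -1.0]]
wrist_force: [-2.7, 4.0, 6.6]
gripper_width: 0.0006
```

```bash
python3 st.py
python3 - <<'E'
from h import *
im=eyes.camera("scene");cv2.imwrite("pics/s7.png",cv2.resize(im[90:290,250:450,::-1],None,fx=2.9,fy=2.9))
E
```

```text
t 6.4 station [-0.0009 -0.1867  0.1519] yaw 22.54 F [-2.7  4.   6.6] z [-0.007  0.01  -1.   ]
```

View pics/s7.png

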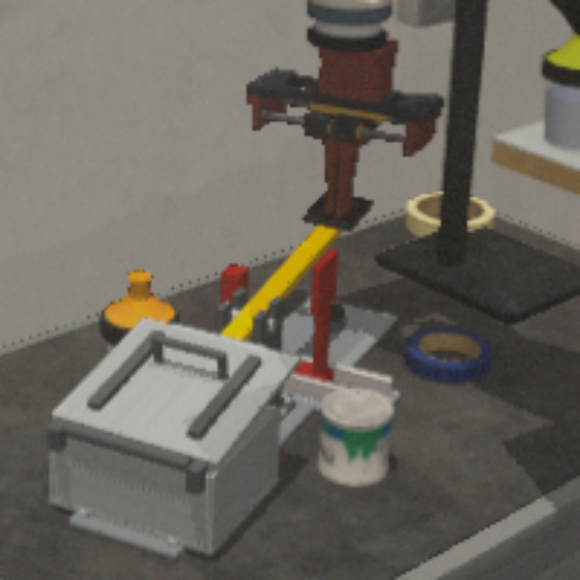

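move_arm([
  [0,0.001,0.001,0.008,0,0,0],
  [0,0.001,0.001,0.008,0,0,0],
  [0,0.001,0.001,0.008,0,0,0],
  [0,0.001,0.001,0.008,0,0,0],
])

```text
t: 6.78
eef_pos: [0.6504, -0.0684, 0.1218]
orientation: [[0.923, 0.385, -0.004], [0.385, -0.923, 0.008], [-0.001, -0.009, -1.0]]
wrist_force: [-2.9, 1.7, 8.0]
gripper_width: 0.0002
```

```bash
python3 st.py
```

```text
t 6.7833 station [ 0.0032 -0.1893  0.1218] yaw 22.65 F [-2.9  1.7  8. ] z [-0.004  0.008 -1.   ]
```

move_arm([
  [0,-0.001,0.001,0.008,0,0,0],
  [0,0,0.001,0.008,0,0,0],
  [0,0,0.001,0.008,0,0,0],
  [0,0,0.001,0.008,0,0,0],
])

```text
t: 7.12
eef_pos: [0.6497, -0.0683, 0.0925]
orientation: [[0.922, 0.386, -0.004], [0.386, -0.922, 0.011], [0.001, -0.012, -1.0]]
wrist_force: [-2.5, 2.0, 7.1]
gripper_width: 0.0002
```

```bash
python3 st.py
```

```text
t 7.1167 station [ 0.0025 -0.189   0.0925] yaw 22.72 F [-2.5  2.   7.1] z [-0.004  0.011 -1.   ]
```

move_arm([
  [0,0,0.001,0.007,0,0,0],
  [0,0,0.001,0.007,0,0,0],
  [0,0,0.001,0.006,0,0,0],
])

```text
t: 7.37
eef_pos: [0.6495, -0.068, 0.0741]
orientation: [[0.922, 0.387, -0.005], [0.387, -0.922, 0.013], [0.001, -0.014, -1.0]]
wrist_force: [-3.4, 1.0, 16.2]
gripper_width: 0.0007
```

```bash
python3 st.py
```

```text
t 7.3667 station [ 0.0025 -0.1886  0.0741] yaw 22.79 F [-3.4  1.  16.2] z [-0.005  0.013 -1.   ]
```

move_arm([
  [0,0,0,0.004,0,0,0],
  [0,0,0,0.004,0,0,0],
])

```text
t: 7.53
eef_pos: [0.6499, -0.0676, 0.0729]
orientation: [[0.921, 0.389, -0.004], [0.389, -0.921, 0.012], [0.001, -0.013, -1.0]]
wrist_force: [-15.4, -3.2, 41.9]
gripper_width: 0.0005
```

```bash
python3 st.py
python3 - <<'E'
from h import *
im=eyes.camera("scene");cv2.imwrite("pics/s8.png",cv2.resize(im[90:290,250:450,::-1],None,fx=2.9,fy=2.9))
im=eyes.camera("top");cv2.imwrite("pics/t8.png",cv2.resize(im[90:290,220:520,::-1],None,fx=2.6,fy=2.6))
E
```

```text
t 7.5333 station [ 0.003  -0.1884  0.0729] yaw 22.89 F [-15.4  -3.2  41.9] z [-0.004  0.012 -1.   ]
```

View pics/s8.png

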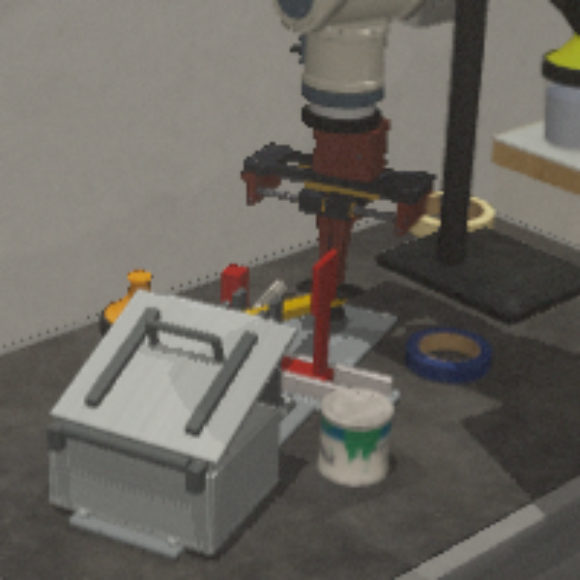

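View pics/t8.png

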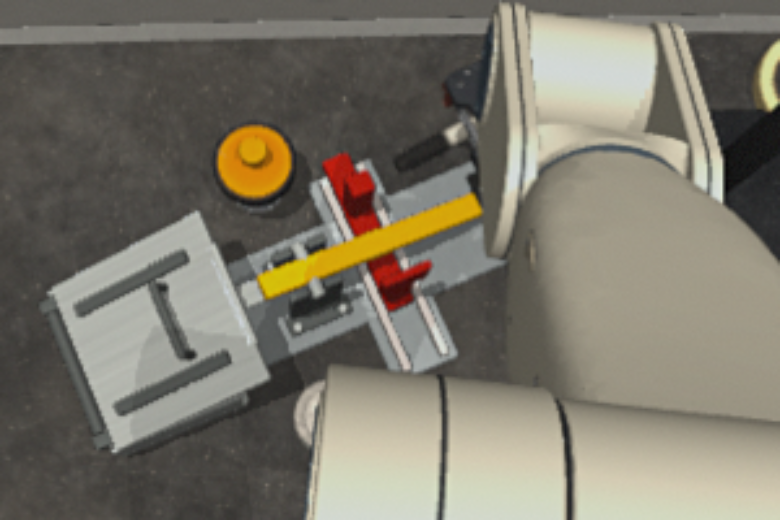

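move_arm([
  [0,0,0,0.002,0,0,0],
  [0,0,0,0.002,0,0,0],
  [0,0,0,0.002,0,0,0],
])

```text
t: 7.88
eef_pos: [0.6496, -0.0678, 0.074]
orientation: [[0.921, 0.391, -0.001], [0.391, -0.92, 0.01], [0.003, -0.009, -1.0]]
wrist_force: [-4.2, -1.6, 10.6]
gripper_width: 0.0002
```

```bash
python3 st.py;python3 st.py; python3 - <<'E'
from h import *
for k in range(4):
    im=eyes.camera("scene");s=r.get_state();print(s["t"],s["eef_pos"].round(4),s["wrist_force"].round(1))
cv2.imwrite("pics/s9.png",cv2.resize(im[140:290,250:400,::-1],None,fx=3.9,fy=3.9,interpolation=cv2.INTER_CUBIC))
E
```

```text
t 7.8833 station [ 0.0027 -0.1884  0.074 ] yaw 23.0 F [-4.2 -1.6 10.6] z [-0.001  0.01  -1.   ]
t 7.8833 station [ 0.0027 -0.1884  0.074 ] yaw 23.0 F [-4.2 -1.6 10.6] z [-0.001  0.01  -1.   ]
7.9333 [ 0.6496 -0.0678  0.074 ] [-4.5 -2.  10.9]
7.9833 [ 0.6496 -0.0677  0.074 ] [-3.6 -2.  11.1]
8.0333 [ 0.6496 -0.0677  0.074 ] [-3.8 -1.9 11.3]
8.0833 [ 0.6496 -0.0677  0.074 ] [-4.  -1.5 11.2]
```

View pics/s9.png

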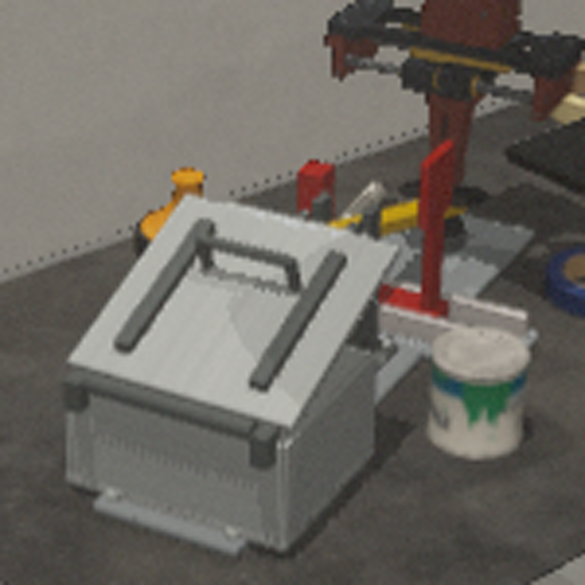

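```bash
python3 - <<'E'
from h import *
p=np.load("p.npy")
A=tri((323.8,230.4),(353,202.3));B=tri((264.2,263.1),(322.3,249.7));C=tri((296.5,171.4),(297,190.5))
print(A,B,C)
a,b,c=[inv(p,q[0]) for q in(A,B,C)];print(a,b,c,np.arctan2(a[2]-b[2],b[1]-a[1]))
E
```

```text
(array([0.489, 0.135, 0.138]), array([1.6, 1.6]), array([-2. , -0.3])) (array([0.43 , 0.271, 0.088]), array([-0.5, -0.5]), array([0.7, 0.1])) (array([0.62 , 0.195, 0.136]), array([-0.2, -0.1]), array([0.2, 0. ]))
[-0.06979508  0.05990894  0.138     ] [-0.07324711  0.20811516  0.088     ] [0.07415561 0.06616996 0.136     ] 0.3253771314629836
```

```bash
python3 - <<'E'
from h import *
r.finish_job();s=r.get_state();print(s["t"],s["eef_pos"].round(4),s["wrist_force"].round(1))
E
```

```text
the job is handed in; nothing more can be done
the job is handed in; nothing more can be done
```

I pushed the red prop to its end stop with the closed fingertips. Then I pressed the pad down onto the rubber stop, and handed the job in at about 8.1 s of the 42 s with the fingers still holding it down.

**Last checks:**
- **Prop:** the push force jumped to about 29 N at the end of its travel, and the pictures show its block clear of the lever.
- **Pressing force:** the upward wrist force peaked at 42 N when the stop was reached. That load was on the fingertips, not the gripper's body. I then eased off, and it held steady at about 11 N over four readings.
- **Lid:** rough triangulation from the two cameras gives about 0.33 rad open, against the 0.28 required and about 0.35 nominal. One lid corner disagreed by about 2 pixels between the views, so the figure is approximate.
- **Lever seat:** the lever looks seated in its slots in the pictures. I did not measure the pin's distance from its seat.
- **Bystanders:** the tin, cup and tape look unmoved in the pictures. The arm partly hid the tape and the marker in the last top view. What showed of the marker was in place.

**Earlier disagreement:** my first estimate of the station's pose was off, giving a slightly negative prop travel. I refitted it with extra points, which left up to about 2 pixels of error.

The script could not read the state after handing in, so I have no reading from the final second.

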